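# Gather the bonbons in the pouring corner of the pan

## Task

Pick up the stray chocolate bonbon from the worktop and lower it gently into the steel pan with the other three, letting go only when it is down at the pan's floor and without pressing it down. Then take the pan by its handle, lift it clear of the worktop and tilt it, far end and lip side both well down, until all four bonbons have slid together into the corner with the pouring lip. Finish holding the pan still like that, tilted in the air, with none of the bonbons spilled and the ring cutter, sugar tin and kitchen timer left where they stand.

Things in the scene. Friction and masses are not known exactly. Their poses are not given: they have to be found in the camera images.
- pan: polished-steel pan, open on top, outside 188 (x) x 128 (y) x 50 (z) mm, walls and floor 4 mm thick, 0.30 kg, loose on the worktop. Origin: centre of its underside; z up. Its handle sticks out of the middle of the short end at -x; the pouring lip, a flare of the rim reaching 28 mm out over the corner (not solid), is at the corner (+x, +y): far left seen from the handle
- pan_grip (a point): point to pinch on the handle, across pan y from above: 139 mm from the pan's centre towards -x, 40 mm above the underside, axes as the pan's. The handle is a straight black bar along pan x, 18 mm wide (y), 18 mm high (31 to 49 mm above the underside), ending 74 mm out from the end wall; this point is on its centreline, 45 mm from the wall
- pan_floor (a point): centre of the pan's inner floor, 4 mm above the underside, with the pan's axes; the inside is 180 x 120 mm and 46 mm deep
- pan_corner (a point): the inner floor corner under the pouring lip: pan x +90, y +60, z +4 mm. Bonbons slide on the steel once it slopes 8 to 13 degrees; a tilt of about 30 degrees straight towards this corner (equal slopes along pan x and y) brings them all here in 1 to 2 s
- bonbon_1: moulded chocolate bonbon, dome on a flat base, 25 mm across, 15 mm high, 11 g; origin at the centre of its base. Starts in the pan in the handle-end third (pan x -75 to -55 mm), base on the floor
- bonbon_2: same kind of bonbon; starts in the pan in the third away from the handle (pan x +55 to +75 mm)
- bonbon_3: same kind of bonbon; starts in the pan near the middle of the long side without the lip (pan x -20 to 20, y -46 to -36 mm), so the floor about pan (0, +20) mm is free at the start
- bonbon_4: the stray bonbon of the same kind, alone on the worktop to the left of the pan, dome up, origin at the centre of its base
- ring_cutter_1: bystander: steel ring cutter, 70 mm across, 42 mm high, standing on the left beyond the stray bonbon; origin at the centre of its underside
- sugar_tin: bystander: square blue tin, 73 x 69 x 62 mm, on the right; origin at the centre of its underside
- kitchen_timer: bystander: round white kitchen timer with a dial, 69 mm across, 46 mm high, on the near right; origin at the centre of its underside

How it is judged:
By the outcome, as a careful person would: the job done as asked, in the order asked, and still so for the second after the job is handed in, while the arm keeps its last pose, push and grip.
It also fails if it takes over 54 s, if anything falls off the work surface, if the arm or the gripper's body presses on something with over 40 N, if the wrist force passes 120 N, or if a joint passes its speed limit or range.

## Robot

A 6-joint arm with a two-finger parallel gripper is mounted at the origin on the work surface; the furniture and walls round the work are solid. World frame = base frame: x ahead of the robot, y to its left, z up, the work surface at z = 0. Lengths are in m, angles in rad, forces in N, time in s.
With the tool pointing down it reaches from about 0.35 to 0.975 m from the base axis. Payload 4.9 kg.
Tool frame: the origin (TCP) lies on the front face of the gripper's body, between the roots of the fingers; the fingertips stand ctrl.finger_overhang ahead of it and the grasp point (between the pads) lies 54 mm ahead of it (ctrl.finger_overhang is the distance from the TCP to the fingertips, in m); z points along the fingers, y is the line along which they close (so a half turn about z gives the same grasp; the last joint's range is limited). The gripper opens to 85 mm and grips with 20 to 120 N. Pads are 22 mm wide; open, the fingers measure 114 mm over their backs; the gripper's body (76 mm by 85 mm) begins 54 mm behind the grasp point. The pads swing forward as they close: fully open they stand 13 mm farther back than shut.
Start: joints at [-1.278, 0.053, 1.613, -0, 1.476, -0.119], TCP at [0.25, -0.573, 0.304] pointing down, gripper open.
Joint ranges: [-3.01, 3.01], [-1.01, 2.22], [0.06, 2.58], [-1.02, 4.17], [0.09, 2.62], [-3.14, 3.14]. Speed limits (rad/s): [2.57, 2.57, 3.14, 3.14, 3.14, 3.14].

## Interface

Orientations are given as a rotation vector (axis times angle).
In Python, from station import ctrl, vision gives the robot as it stands. The module is installed in compiled form; this text tells all that it offers.
- The arm moves only by the tool drive_tool, never from a script. Its argument "rows" is a list of rows, each a list of 2 entries, a list of its own where there are three numbers: the shift along the tool's x, y, z in m, then the turn about the tool's z in rad. A call has 1 to 10 rows; each row shifts and turns the commanded pose from where the row before left it, along the tool's axes as they then stand; what a row does not reach is not made up. A row lasts 1/10 s, in which the tool goes at most 50 mm and 8.59 degrees, less where a joint would pass 70% of its speed; a pose out of reach is approached as far as the arm can. A call with a gripper value outside its range is refused whole. "jaw" is the closure, from 0 (fully open) to 1 (shut), set as the call begins (left out, the last holds). The fingers move at their own pace and stop on an object; "grip_force" is the grip in N (left out, the last holds). Time passes only in rows, so rows that do not move let the fingers close. It gives the time, the measured TCP pose, the force, the opening and the grip force at its end, in the units of the state.
- ctrl.get_obs(): the state, without advancing time (a new reading comes with each control period).
- vision.get_image(name): name is "scene" or "top" or "wrist"; returns a dict with "image" (480x640x3 uint8, blue, green, red), "vertical_fov" (degrees; the focal length in pixels is half the picture's height over the tangent of half this angle, whatever the lens; pixels are square), "cx", "cy" (the principal point, pixels), "dist_coeffs" ([k1, k2, p1, p2, k3] as OpenCV has them; the pictures are not rectified), "R" (3x3) and "t" (3): a world point X has camera coordinates R X + t. Camera axes: x right, y down, z forward; pixel columns grow to the right and rows downward; lengths in m; the calibration is good to about 2 mm. A picture is of the moment at which its call begins. There is no depth.
- ctrl.finish_job(): hands the job in; it is judged then, once.
The state is a dict: "t": time; "q": joint angles; "dq": joint speeds; "effort": joint torques, N m; "tool_pos": TCP position; "tool_rot": TCP orientation; "contact_force": force on the tool from outside, world axes, zero at the start; "wrist_torque": the same for the moment, N m; "opening": finger opening in m; "grip_force": force on a finger pad.
Only numpy, scipy, OpenCV 4.12 (cv2) and the standard library are available. Lean on these libraries where they do the work, as an engineer would, in place of code of your own. Each camera call takes 0.05 s, during which the arm holds its last target. There are 200 camera calls.

## Working session

There is one attempt and no reset: what is moved stays moved. The work goes in short steps, Python scripts to look and compute and a tool call to move; the robot and the scene stay as the last step left them, time stands still between calls to the robot, and variables do not carry over. Pictures are saved under pics/ and viewed, at most 10 in all, crops included, and the job is handed in when it is done.

Besides the shell and the picture viewer there is one more tool, called after "Call:" as name([rows], argument=value, ...), one row to a line, values as JSON. drive_tool: Moves the arm, as the interface text tells. Its arguments: {"type":"object","properties":{"rows":{"type":"array","items":{"type":"array"}},"jaw":{"type":"number"},"grip_force":{"type":"number"}},"required":["rows"]}

```bash
mkdir -p pics; cat > h.py <<'E'
import numpy as np, cv2
from station import ctrl, vision
def K(d):
    f=240/np.tan(np.radians(d["vertical_fov"])/2)
    return np.array([[f,0,d["cx"]],[0,f,d["cy"]],[0,0,1.]])
def ray(d,px,z):
    p=cv2.undistortPoints(np.array(px,float).reshape(-1,1,2),K(d),np.array(d["dist_coeffs"],float)).reshape(-1,2)
    R=np.array(d["R"]);t=np.array(d["t"]);c=-R.T@t
    r=np.c_[p,np.ones(len(p))]@R
    return c+r*((z-c[2])/r[:,2])[:,None]
E
python3 - <<'E'
from h import *
for n in("scene","top"):
    d=vision.get_image(n);cv2.imwrite(f"pics/{n}0.png",d["image"]);print(n,d["vertical_fov"],-np.array(d["R"]).T@d["t"])
    import pickle;pickle.dump(d,open(n+".pkl","wb"))
print(ctrl.finger_overhang);print(ctrl.get_obs())
E
```

```text
scene 42.255880319471395 [-0.47138061  0.43660856  1.09210456]
top 47.97295998734706 [ 0.42628956 -0.07875555  1.16837266]
0.0726
{'t': 0.1, 'q': array([-1.27799144e+00,  5.32959246e-02,  1.61412674e+00,  1.18158068e-06,
        1.47601617e+00, -1.19014366e-01]), 'dq': array([ 2.49160396e-04, -1.24086776e-03, -3.82826568e-03,  3.34319290e-05,
       -7.30119359e-04, -1.26244343e-03]), 'effort': array([-3.07595274e-04, -3.94901991e+01, -3.71365070e+01, -7.62695345e-05,
        3.89679961e-03, -5.79224519e-06]), 'tool_pos': array([ 0.25004294, -0.57234282,  0.30280058]), 'tool_rot': array([-3.07342736e+00, -6.41946431e-01,  2.49690163e-04]), 'contact_force': array([ 0.05993575, -0.07487748,  0.02226211]), 'wrist_torque': array([ 0.0322935 , -0.00087536, -0.0348185 ]), 'grip_force': 0.0, 'opening': 0.08514364761748894}
```

View pics/top0.png

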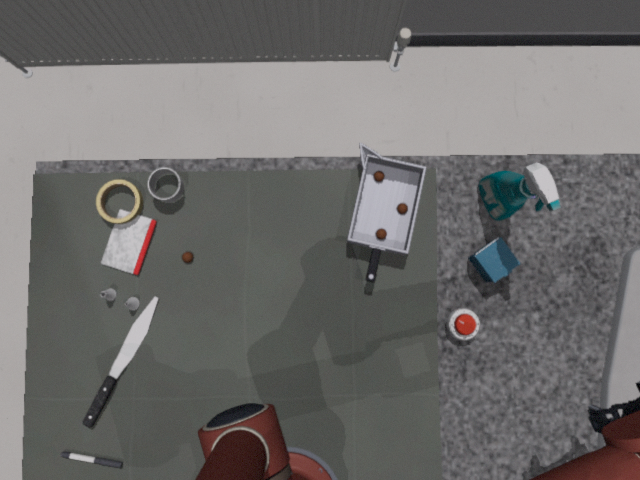

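View pics/scene0.png

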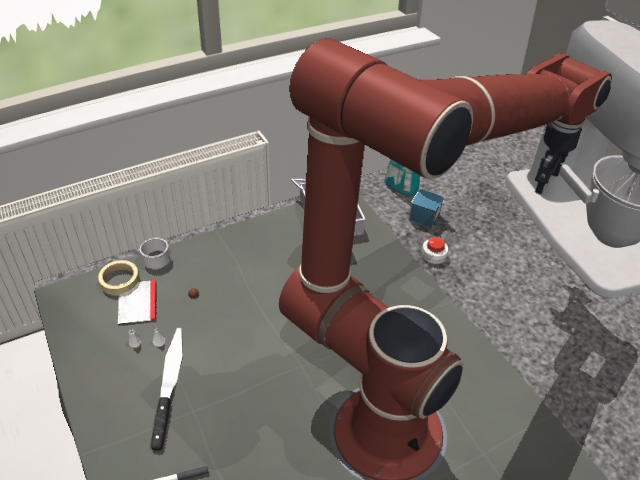

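The top view shows the stray at about (187,257), the pan centred near (387,203) with its handle down to (371,288), the cutter at (165,184), the tin at (495,260) and the timer at (464,325). In the scene view the arm hides most of the pan.

```bash
cat > m.py <<'E'
from h import *
import pickle
d=pickle.load(open("top.pkl","rb"));im=d["image"];hsv=cv2.cvtColor(im,cv2.COLOR_BGR2HSV)
H,S,V=cv2.split(hsv)
def blobs(mask,lo,hi,roi,z,name):
    m=np.zeros_like(mask);x0,y0,x1,y1=roi;m[y0:y1,x0:x1]=mask[y0:y1,x0:x1]
    n,l,s,c=cv2.connectedComponentsWithStats(m)
    for i in range(1,n):
        if lo<s[i,4]<hi: print(name,c[i].round(1),s[i,4],ray(d,[c[i]],z)[0].round(4))
br=(((H<15)|(H>170))&(S>100)&(V<140)).astype(np.uint8)
blobs(br,30,400,(150,150,440,290),0.006,"bonbon")
blk=(V<45).astype(np.uint8)
blobs(blk,100,3000,(350,235,400,300),0.049,"handle")
m=np.zeros_like(blk);m[240:295,360:390]=blk[240:295,360:390]
ys,xs=np.nonzero(m);P=ray(d,np.c_[xs,ys],0.049)[:,:2]
v=cv2.minAreaRect((P*1000).astype(np.float32));print("handle rect",v,cv2.boxPoints(v))
E
python3 m.py; python3 - <<'E'
import cv2
im=cv2.imread("pics/top0.png")[135:300,335:450]
cv2.imwrite("pics/crop.png",cv2.resize(im,None,fx=3.6,fy=3.6,interpolation=cv2.INTER_NEAREST))
E
```

```text
bonbon [378.7 175.8] 69 [ 0.6921 -0.2069  0.006 ]
bonbon [402. 208.] 69 [ 0.6198 -0.256   0.006 ]
bonbon [380.9 233.8] 67 [ 0.5638 -0.2087  0.006 ]
bonbon [187.2 256.8] 84 [0.5191 0.2119 0.006 ]
handle [373.  264.1] 162 [ 0.4955 -0.1858  0.049 ]
handle rect ((482.07977294921875, -180.34527587890625), (22.881885528564453, 90.8189926147461), 75.70948028564453) [[ 435.25134 -180.22337]
 [ 523.2601  -202.641  ]
 [ 528.9082  -180.46718]
 [ 440.89948 -158.04955]]
```

View pics/crop.png

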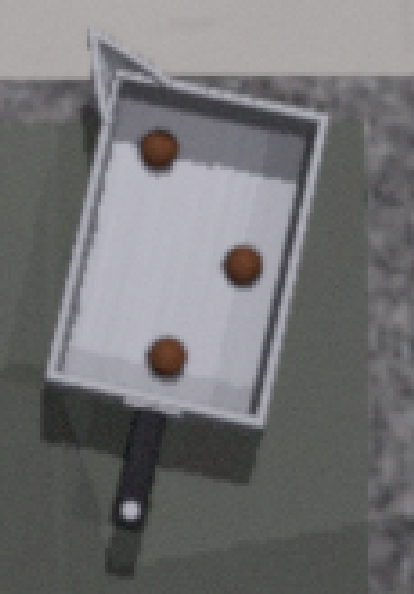

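The crop shows the pan rim corners at roughly (48,378), (265,425), (327,117), (118,75), and the handle running from (150,415) to (128,525), lip at the far left. The floor left of the middle is free.

```bash
cat > p.py <<'E'
from m import *
c=np.array([[48,378],[265,425],[327,117],[118,75]],float)/3.6-.36+[335,135]
P=ray(d,c,0.05)[:,:2];print(P.round(4),[np.linalg.norm(P[i]-P[i-1]).round(4) for i in range(4)])
h=ray(d,np.array([[150,415],[128,525]])/3.6-.36+[335,135],0.049)[:,:2];print("handle",h.round(4))
# model order: nl,nr,fr,fl ; rigid fit (kabsch)
M=np.array([[-94,64],[-94,-64],[94,-64],[94,64]])/1000
a=(M-M.mean(0)).T@(P-P.mean(0));th=np.arctan2(a[0,1]-a[1,0],a[0,0]+a[1,1]);R=np.array([[np.cos(th),-np.sin(th)],[np.sin(th),np.cos(th)]])
t=P.mean(0);print("pan",t.round(4),"yaw",th,"res",(M@R.T+t-P).round(4).tolist())
dh=h[0]-h[1];print("handle yaw",np.arctan2(dh[1],dh[0]))
for n,q in dict(grip=(-.139,0),drop=(0,.02),corner=(.09,.06)).items(): print(n,(R@q+t).round(4))
for b in [(.6921,-.2069),(.6198,-.256),(.5638,-.2087)]: print("bon in pan",(R.T@(np.array(b)-t)).round(4))
d=pickle.load(open("scene.pkl","rb"));import m
im=d["image"];hsv=cv2.cvtColor(im,cv2.COLOR_BGR2HSV);H,S,V=cv2.split(hsv);m.d=d
blobs((((H<15)|(H>170))&(S>100)&(V<140)).astype(np.uint8),20,400,(180,270,210,310),0.006,"stray scene")
E
python3 p.py|tail -n +7
```

```text
[ 523.2601  -202.641  ]
 [ 528.9082  -180.46718]
 [ 440.89948 -158.04955]]
[[ 0.5471 -0.1347]
 [ 0.5182 -0.2597]
 [ 0.6995 -0.3017]
 [ 0.7263 -0.1792]] [np.float64(0.1846), np.float64(0.1283), np.float64(0.1861), np.float64(0.1254)]
handle [[ 0.5249 -0.1934]
 [ 0.4616 -0.1792]]
pan [ 0.6228 -0.2188] yaw -0.23109034915951396 res [[-0.0012, -0.0003], [-0.0016, 0.0001], [0.0001, -0.0009], [0.0027, 0.0012]]
handle yaw -0.21940352379659256
grip [ 0.4875 -0.187 ]
drop [ 0.6274 -0.1993]
corner [ 0.7241 -0.181 ]
bon in pan [0.0648 0.0275]
bon in pan [ 0.0056 -0.0369]
bon in pan [-0.0597 -0.0037]
stray scene [193. 293.] 67 [0.5167 0.212  0.006 ]
```

```bash
cat > plan.py <<'E'
import sys
from h import *
from scipy.spatial.transform import Rotation as Ro
def rows(target,turn,n):
    o=ctrl.get_obs();R=Ro.from_rotvec(o["tool_rot"]);p=np.array(o["tool_pos"])
    D=(np.array(target)-p)/n;out=[]
    for i in range(n):
        out.append([R.inv().apply(D).round(4).tolist(),round(turn/n,4)]);R=R*Ro.from_rotvec([0,0,turn/n])
    return out
def info():
    o=ctrl.get_obs();M=Ro.from_rotvec(o["tool_rot"]).as_matrix()
    print("t",round(o["t"],2),"p",o["tool_pos"].round(4),"azx",np.arctan2(M[1,0],M[0,0]).round(4),"z",M[:,2].round(3),"q",o["q"].round(3),"F",o["contact_force"].round(2),"op",round(o["opening"],4))
E
python3 -c "
from plan import *
info();print(np.array([r[0] for r in rows([.518,.212,.15],-.928,20)]).tolist())"
```

```text
t 0.1 p [ 0.25   -0.5723  0.3028] azx 0.4118 z [-0.001  0.002 -1.   ] q [-1.278  0.053  1.614  0.     1.476 -0.119] F [ 0.06 -0.07  0.02] op 0.0851
[[0.028, -0.0306, 0.0077], [0.0294, -0.0292, 0.0077], [0.0307, -0.0278, 0.0077], [0.0319, -0.0264, 0.0077], [0.0331, -0.0249, 0.0077], [0.0343, -0.0233, 0.0077], [0.0353, -0.0217, 0.0077], [0.0363, -0.02, 0.0077], [0.0372, -0.0183, 0.0077], [0.038, -0.0166, 0.0077], [0.0387, -0.0148, 0.0077], [0.0393, -0.013, 0.0077], [0.0399, -0.0112, 0.0077], [0.0404, -0.0093, 0.0077], [0.0408, -0.0074, 0.0077], [0.0411, -0.0055, 0.0077], [0.0413, -0.0036, 0.0077], [0.0414, -0.0017, 0.0077], [0.0414, 0.0002, 0.0077], [0.0414, 0.0022, 0.0077]]
```

Call:
drive_tool([
  [[0.028, -0.031, 0.003], -0.046],
  [[0.029, -0.029, 0.003], -0.046],
  [[0.031, -0.028, 0.003], -0.046],
  [[0.032, -0.026, 0.003], -0.046],
  [[0.033, -0.025, 0.003], -0.046],
  [[0.034, -0.023, 0.003], -0.046],
  [[0.035, -0.022, 0.003], -0.046],
  [[0.036, -0.02, 0.003], -0.046],
  [[0.037, -0.018, 0.003], -0.046],
  [[0.038, -0.017, 0.003], -0.046],
], jaw=0.35)

```text
t: 1.1
tool_pos: [0.384, -0.1798, 0.2734]
tool_rot: [-2.847, -1.328, -0.0]
contact_force: [0.4, 0.7, -0.6]
opening: 0.0555
grip_force: 0.0
```

Call:
drive_tool([
  [[0.039, -0.015, 0.012], -0.046],
  [[0.039, -0.013, 0.012], -0.046],
  [[0.04, -0.011, 0.012], -0.046],
  [[0.04, -0.009, 0.012], -0.046],
  [[0.041, -0.007, 0.012], -0.046],
  [[0.041, -0.006, 0.012], -0.046],
  [[0.041, -0.004, 0.012], -0.046],
  [[0.041, -0.002, 0.012], -0.046],
  [[0.041, 0, 0.012], -0.046],
  [[0.041, 0.002, 0.012], -0.046],
])

```text
t: 2.1
tool_pos: [0.5189, 0.2103, 0.1529]
tool_rot: [-2.468, -1.944, 0.001]
contact_force: [0.4, -1.6, 0.5]
opening: 0.0554
grip_force: 0.0
```

```bash
python3 -c "
from plan import *
info();print(rows([.518,.212,.11],0,1))
d=vision.get_image('wrist');cv2.imwrite('pics/w1.png',d['image']);import pickle;pickle.dump(d,open('w.pkl','wb'))
info()
im=d['image'];H,S,V=cv2.split(cv2.cvtColor(im,cv2.COLOR_BGR2HSV))
m=(((H<15)|(H>170))&(S>100)&(V<160)).astype(np.uint8)
n,l,s,c=cv2.connectedComponentsWithStats(m)
for i in range(1,n):
    if s[i,4]>80: print(c[i],s[i],ray(d,[c[i]],.006))"
```

```text
t 2.1 p [0.5189 0.2103 0.1529] azx 1.3341 z [-0.001 -0.    -1.   ] q [ 0.252  0.042  1.889 -0.     1.212  0.489] F [ 0.37 -1.57  0.5 ] op 0.0554
[[[0.0015, -0.0012, 0.0429], 0.0]]
t 2.15 p [0.5191 0.2142 0.1507] azx 1.3377 z [-0.002  0.003 -1.   ] q [0.258 0.049 1.885 0.004 1.209 0.489] F [-3.35  1.33  0.4 ] op 0.0555
[315.82941176 100.97352941] [210  76 218  36 680] [[0.53861193 0.30000862 0.006     ]]
[319.02782609 251.85565217] [ 300  233   38   39 1150] [[0.5195421  0.21279099 0.006     ]]
```

View pics/w1.png

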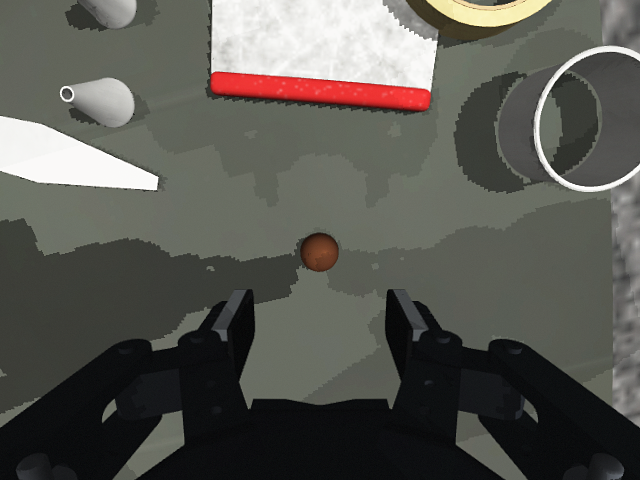

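The wrist view shows the bonbon at (319,252), centred between the pads and clear of the box and ring cutter.

Call:
drive_tool([
  [[0, 0, 0.012], 0],
  [[0, 0, 0.014], 0],
  [[0, 0, 0.014], 0],
  [[0, 0, 0], 0],
  [[0, 0, 0], 0],
])

```text
t: 2.65
tool_pos: [0.5185, 0.2076, 0.1133]
tool_rot: [-2.471, -1.939, 0.002]
contact_force: [0.0, 0.6, 0.6]
opening: 0.0553
grip_force: 0.0
```

```bash
python3 -c "
from plan import *
info();print(rows([.5187,.2124,.0755],0,1))"
```

```text
t 2.65 p [0.5185 0.2076 0.1133] azx 1.3303 z [-0.001 -0.    -1.   ] q [ 0.248  0.094  1.909 -0.     1.14   0.488] F [0.04 0.64 0.6 ] op 0.0553
[[[0.0048, -0.0009, 0.0378], 0.0]]
```

Call:
drive_tool([
  [[0.005, -0.001, 0.012], 0],
  [[0, 0, 0.012], 0],
  [[0, 0, 0.006], 0],
  [[0, 0, 0.004], 0],
  [[0, 0, 0], 0],
  [[0, 0, 0], 0],
])

```text
t: 3.25
tool_pos: [0.5193, 0.2137, 0.08]
tool_rot: [2.47, 1.941, 0.0]
contact_force: [-0.5, -0.0, 0.2]
opening: 0.0553
grip_force: 0.0
```

```bash
python3 -c "
from plan import *
info();print(rows([.5187,.2124,.0755],0,1))"
```

```text
t 3.25 p [0.5193 0.2137 0.08  ] azx 1.3318 z [ 0.  0. -1.] q [ 0.258  0.151  1.912 -0.     1.078  0.497] F [-0.51 -0.03  0.21] op 0.0553
[[[-0.0014, -0.0002, 0.0045], 0.0]]
```

Call:
drive_tool([
  [[-0.001, 0, 0.003], 0],
  [[0, 0, 0.0015], 0],
  [[0, 0, 0], 0],
])

```text
t: 3.55
tool_pos: [0.5188, 0.2126, 0.0753]
tool_rot: [-2.47, -1.941, 0.0]
contact_force: [-0.3, 0.4, 0.6]
opening: 0.0557
grip_force: 0.0
```

Call:
drive_tool([
  [[0, 0, 0], 0],
  [[0, 0, 0], 0],
  [[0, 0, 0], 0],
  [[0, 0, 0], 0],
  [[0, 0, 0], 0],
  [[0, 0, 0], 0],
], jaw=0.8, grip_force=20)

```text
t: 4.15
tool_pos: [0.519, 0.2128, 0.0757]
tool_rot: [2.47, 1.941, 0.0]
contact_force: [-1.6, 0.4, 2.3]
opening: 0.0212
grip_force: 19.5
```

```bash
python3 -c "
from plan import *
info();
d=vision.get_image('wrist');cv2.imwrite('pics/w2.png',d['image'][220:,120:520])"
```

```text
t 4.15 p [0.519  0.2128 0.0757] azx 1.3318 z [ 0.  0. -1.] q [0.256 0.157 1.914 0.    1.07  0.495] F [-1.59  0.36  2.35] op 0.0212
```

View pics/w2.png

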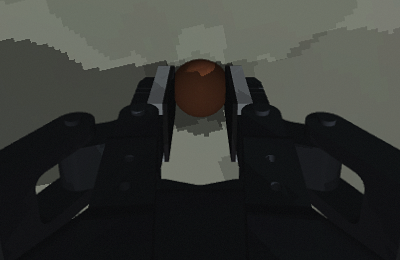

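The bonbon sits between the pads. Lifting it and carrying it over the pan.

Call:
drive_tool([
  [[0, 0, -0.008], 0],
  [[0, 0, -0.02], 0],
  [[0, 0, -0.025], 0],
  [[0, 0, -0.025], 0],
  [[0, 0, -0.015], 0],
])

```text
t: 4.7
tool_pos: [0.5198, 0.2129, 0.1711]
tool_rot: [2.469, 1.94, 0.005]
contact_force: [0.6, 0.3, -0.1]
opening: 0.021
grip_force: 19.3
```

```bash
python3 -c "
from plan import *
info();print(rows([.6274,-.1993,.17],0,1))"
```

```text
t 4.7 p [0.5198 0.2129 0.1711] azx 1.3318 z [ 0.003  0.001 -1.   ] q [ 0.256  0.021  1.876 -0.     1.241  0.495] F [ 0.65  0.3  -0.08] op 0.021
[[[-0.375, 0.2021, 0.0011], 0.0]]
```

Call:
drive_tool([
  [[-0.015, 0.008, 0], 0],
  [[-0.028, 0.015, 0], 0],
  [[-0.037, 0.02, 0], 0],
  [[-0.037, 0.02, 0], 0],
  [[-0.037, 0.02, 0], 0],
  [[-0.037, 0.02, 0], 0],
  [[-0.037, 0.02, 0], 0],
  [[-0.037, 0.02, 0], 0],
  [[-0.037, 0.02, 0], 0],
  [[-0.03, 0.016, 0], 0],
])

```text
t: 5.7
tool_pos: [0.6143, -0.1546, 0.1683]
tool_rot: [2.471, 1.939, -0.0]
contact_force: [0.2, -0.5, -0.3]
opening: 0.0211
grip_force: 19.3
```

Call:
drive_tool([
  [[-0.025, 0.014, 0], 0],
  [[-0.018, 0.009, 0.01], 0],
  [[0, 0, 0.01], 0],
  [[0, 0, 0], 0],
  [[0, 0, 0], 0],
])

```text
t: 6.2
tool_pos: [0.6258, -0.1983, 0.1475]
tool_rot: [-2.468, -1.941, 0.001]
contact_force: [-0.1, -0.4, -0.5]
opening: 0.0215
grip_force: 19.3
```

```bash
python3 -c "
from plan import *
info();print(rows([.6274,-.1993,.0805],0,1))"
```

```text
t 6.2 p [ 0.6258 -0.1983  0.1475] azx 1.3326 z [-0.002  0.001 -1.   ] q [-0.42   0.262  1.652  0.     1.23  -0.182] F [-0.1  -0.36 -0.54] op 0.0215
[[[-0.0006, 0.0019, 0.067], 0.0]]
```

Call:
drive_tool([
  [[0, 0.001, 0.015], 0],
  [[0, 0, 0.02], 0],
  [[0, 0, 0.015], 0],
  [[0, 0, 0.008], 0],
  [[0, 0, 0.004], 0],
  [[0, 0, 0], 0],
  [[0, 0, 0], 0],
  [[0, 0, 0], 0],
])

```text
t: 7.0
tool_pos: [0.628, -0.2, 0.0875]
tool_rot: [2.469, 1.94, 0.001]
contact_force: [-0.4, 0.2, 0.4]
opening: 0.0213
grip_force: 19.3
```

```bash
python3 -c "
from plan import *
info();print(rows([.6274,-.1993,.0805],0,1))"
```

```text
t 7.0 p [ 0.628  -0.2     0.0875] azx 1.3317 z [ 0.002 -0.001 -1.   ] q [-0.421  0.341  1.667  0.     1.131 -0.182] F [-0.36  0.17  0.42] op 0.0213
[[[0.0006, -0.0007, 0.007], 0.0]]
```

Call:
drive_tool([
  [[0, 0, 0.003], 0],
  [[0, 0, 0.002], 0],
  [[0, 0, 0.001], 0],
  [[0, 0, 0.0005], 0],
  [[0, 0, 0], 0],
  [[0, 0, 0], 0],
])

```text
t: 7.6
tool_pos: [0.6274, -0.1998, 0.0799]
tool_rot: [2.47, 1.941, 0.0]
contact_force: [1.1, 0.6, -0.4]
opening: 0.0213
grip_force: 19.3
```

```bash
python3 -c "
from plan import *
info();
d=vision.get_image('wrist');cv2.imwrite('pics/w3.png',d['image'])"
```

```text
t 7.6 p [ 0.6274 -0.1998  0.0799] azx 1.3317 z [ 0.  0. -1.] q [-0.421  0.351  1.67   0.     1.121 -0.182] F [ 1.1  0.6 -0.4] op 0.0213
```

View pics/w3.png

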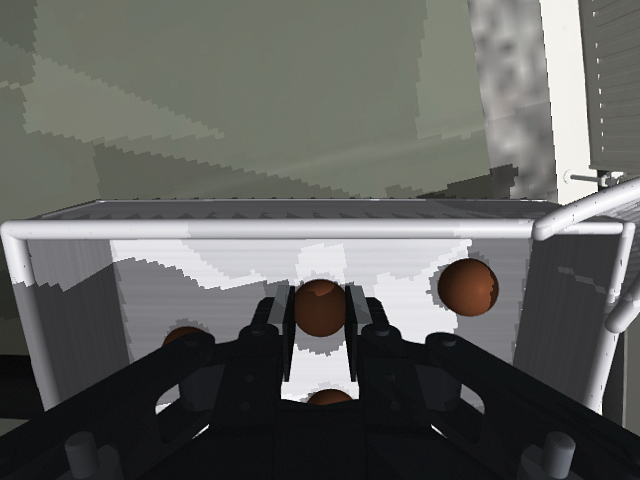

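The bonbon sits at (320,308) just at the pan floor, with the other bonbons clear of the fingers. I'll open partway and rise.

Call:
drive_tool([
  [[0, 0, 0], 0],
  [[0, 0, 0], 0],
  [[0, 0, 0], 0],
  [[0, 0, 0], 0],
], jaw=0.5)

```text
t: 8.05
tool_pos: [0.6274, -0.1997, 0.0799]
tool_rot: [2.47, 1.941, 0.0]
contact_force: [-0.1, -0.1, 0.8]
opening: 0.0429
grip_force: 0.0
```

Call:
drive_tool([
  [[0, 0, -0.01], 0],
  [[0, 0, -0.03], 0],
  [[0, 0, -0.04], 0],
  [[0, 0, -0.04], 0],
  [[0, 0, -0.03], 0],
  [[0, 0, 0], 0],
])

```text
t: 8.65
tool_pos: [0.63, -0.2008, 0.2381]
tool_rot: [2.462, 1.934, 0.009]
contact_force: [0.1, -0.3, 1.3]
opening: 0.0426
grip_force: 0.0
```

```bash
python3 -c "
from plan import *
info()
d=vision.get_image('wrist');im=d['image'];H,S,V=cv2.split(cv2.cvtColor(im,cv2.COLOR_BGR2HSV))
m=((H<15)&(S>100)&(V<160)).astype(np.uint8)
n,l,s,c=cv2.connectedComponentsWithStats(m)
for i in range(1,n):
    if s[i,4]>80: print(c[i],s[i],ray(d,[c[i]],.010))"
```

```text
t 8.65 p [ 0.63   -0.2008  0.2381] azx 1.3319 z [ 0.011 -0.005 -1.   ] q [-0.421  0.177  1.59   0.     1.362 -0.182] F [ 0.11 -0.33  1.26] op 0.0426
[387.03354633 216.54472843] [373 203  29  28 626] [[ 0.69091373 -0.20596005  0.01      ]]
[313.24466338 227.11330049] [300 214  28  28 609] [[ 0.6281108  -0.20001545  0.01      ]]
[244.95431472 253.04399323] [232 240  27  27 591] [[ 0.56523494 -0.20819845  0.01      ]]
[319.01413428 287.83568905] [306 275  27  27 566] [[ 0.61984606 -0.25488492  0.01      ]]
```

```bash
cat > kin.py <<'E'
import numpy as np
D=[(.053296,1.614127,.25004,-.57234,.3028),(.157,1.914,.519,.2128,.0757),(.351,1.67,.6274,-.1998,.0799),(.341,1.667,.628,-.2,.0875),(.094,1.909,.5185,.2076,.1133),(.151,1.912,.5193,.2137,.08),(.262,1.652,.6258,-.1983,.1475)]
A=[];b=[]
for q2,q3,x,y,z in D:
    s=q2+q3;f=np.sqrt(x*x+y*y-.0744**2)
    A+=[[1,0,np.sin(q2),np.sin(s),np.cos(s)],[0,1,np.cos(q2),np.cos(s),-np.sin(s)]];b+=[f,z]
x,res,rk,sv=np.linalg.lstsq(np.array(A),np.array(b),rcond=None)
print("a1,h-d6,a2,L,e",x.round(4),res**.5,sv.round(3))
E
python3 kin.py
```

```text
a1,h-d6,a2,L,e [-5.000e-04  2.900e-02  4.273e-01  6.098e-01  9.460e-02] [0.00057157] [4.571 3.734 0.255 0.243 0.203]
```

The placed bonbon rests at about (0.628, −0.200), as wanted. The commands never change the tool's axis directly, so I'll check in free air, at the edge of reach, what "approached as far as the arm can" does to it.

Call:
drive_tool([
  [[0.02, -0.01, -0.01], 0],
  [[0.04, -0.02, -0.01], 0],
  [[0.043, -0.021, -0.01], 0],
  [[0.043, -0.021, -0.01], 0],
  [[0.043, -0.021, -0.01], 0],
  [[0.043, -0.021, -0.01], 0],
  [[0.043, -0.021, -0.01], 0],
  [[0.043, -0.021, -0.01], 0],
  [[0.043, -0.021, -0.01], 0],
  [[0.043, -0.021, -0.01], 0],
])

```text
t: 9.7
tool_pos: [0.5293, 0.2413, 0.3287]
tool_rot: [-2.47, -1.94, 0.004]
contact_force: [1.4, 0.2, -0.3]
opening: 0.0427
grip_force: 0.0
```

Call:
drive_tool([
  [[0.043, -0.021, -0.01], 0],
  [[0.043, -0.021, -0.01], 0],
  [[0.043, -0.021, -0.01], 0],
  [[0.043, -0.021, -0.01], 0],
  [[0.043, -0.021, -0.01], 0],
  [[0.043, -0.021, 0], 0],
  [[0.043, -0.021, 0], 0],
  [[0.043, -0.021, 0], 0],
  [[0.043, -0.021, 0], 0],
  [[0.043, -0.021, 0], 0],
])

```text
t: 10.7
tool_pos: [0.4275, 0.7087, 0.3775]
tool_rot: [2.47, 1.94, -0.005]
contact_force: [0.1, 0.2, 0.1]
opening: 0.0427
grip_force: 0.0
```

```bash
python3 -c "
from plan import *
info()"
```

```text
t 10.7 p [0.4275 0.7087 0.3775] azx 1.3319 z [-0.002 -0.003 -1.   ] q [ 0.938  0.51   0.947 -0.     1.688  1.177] F [0.08 0.19 0.06] op 0.0427
```

Call:
drive_tool([
  [[0.043, 0.0135, 0], 0],
  [[0.043, 0.0135, 0], 0],
  [[0.043, 0.0135, 0], 0],
  [[0.043, 0.0135, 0], 0],
  [[0.043, 0.0135, 0], 0],
  [[0.043, 0.0135, 0], 0],
  [[0.043, 0.0135, 0], 0],
])

```text
t: 11.4
tool_pos: [0.5226, 0.8627, 0.3404]
tool_rot: [-2.448, -1.923, -0.105]
contact_force: [-0.3, 0.3, 0.3]
opening: 0.0429
grip_force: 0.0
```

```bash
python3 -c "
from plan import *
info()"
```

```text
t 11.4 p [0.5226 0.8627 0.3404] azx 1.3324 z [ 0.037  0.062 -0.997] q [0.951 1.141 0.06  0.006 1.868 1.192] F [-0.26  0.26  0.34] op 0.0429
```

At the reach limit the elbow stops at 0.06 and the tool axis tilts outward by about 4°. I'll push on to see whether it accumulates.

Call:
drive_tool([
  [[0.0455, 0.0143, 0], 0],
  [[0.0455, 0.0143, 0], 0],
  [[0.0455, 0.0143, 0], 0],
  [[0.0455, 0.0143, 0], 0],
  [[0.0455, 0.0143, 0], 0],
  [[0.0455, 0.0143, 0], 0],
  [[0.0455, 0.0143, 0], 0],
  [[0.0455, 0.0143, 0], 0],
  [[0.0455, 0.0143, 0], 0],
  [[0.0455, 0.0143, 0], 0],
])

```text
t: 12.4
tool_pos: [0.5566, 0.9198, 0.3319]
tool_rot: [-2.333, -1.833, -0.519]
contact_force: [-0.4, 0.1, 0.7]
opening: 0.0431
grip_force: 0.0
```

```bash
python3 -c "
from plan import *
info()"
```

```text
t 12.4 p [0.5566 0.9198 0.3319] azx 1.3524 z [ 0.187  0.309 -0.933] q [0.952 1.165 0.057 0.027 1.551 1.196] F [-0.42  0.1   0.67] op 0.0431
```

The tilt accumulates: 21° after ten rows, along the outward radial. That gives a way to tilt the pan, with its low corner turned towards the base. Pushing inward at the inner limit should undo it, so I'll do that now to get the tool vertical again.

```bash
python3 -c "
from plan import *
info();print(rows([.227,.379,.16],0,16)[0])
o=ctrl.get_obs();R=Ro.from_rotvec(o['tool_rot']);print(R.inv().apply([-.045*.517,-.045*.856,0]))
z=R.as_matrix()[:,2];ax=np.cross([0,0,-1.],z);print('tilt axis in tool',R.inv().apply(ax))"
```

```text
t 12.4 p [0.5566 0.9198 0.3319] azx 1.3524 z [ 0.187  0.309 -0.933] q [0.952 1.165 0.057 0.027 1.551 1.196] F [-0.42  0.1   0.67] op 0.0431
[[-0.0389, -0.0124, -0.0043], 0.0]
[-0.04003832 -0.01257255 -0.01624545]
tilt axis in tool [-1.08414519e-01  3.44341836e-01 -3.28831339e-18]
```

Call:
drive_tool([
  [[-0.02, -0.006, -0.002], 0],
  [[-0.04, -0.0125, -0.0044], 0],
  [[-0.04, -0.0125, -0.0044], 0],
  [[-0.04, -0.0125, -0.0044], 0],
  [[-0.04, -0.0125, -0.0044], 0],
  [[-0.04, -0.0125, -0.0044], 0],
  [[-0.04, -0.0125, -0.0044], 0],
  [[-0.04, -0.0125, -0.0044], 0],
  [[-0.04, -0.0125, -0.0044], 0],
  [[-0.04, -0.0125, -0.0044], 0],
])

```text
t: 13.4
tool_pos: [0.3653, 0.601, 0.2335]
tool_rot: [-2.332, -1.832, -0.521]
contact_force: [-0.1, 0.2, 0.8]
opening: 0.0428
grip_force: 0.0
```

Call:
drive_tool([
  [[-0.04, -0.0125, -0.0044], 0],
  [[-0.04, -0.0125, -0.0044], 0],
  [[-0.04, -0.0125, -0.0044], 0],
  [[-0.04, -0.0125, -0.0044], 0],
  [[-0.04, -0.0125, -0.0044], 0],
  [[-0.03, -0.01, -0.004], 0],
])

```text
t: 14.0
tool_pos: [0.2435, 0.4002, 0.1695]
tool_rot: [-2.333, -1.833, -0.518]
contact_force: [0.6, 0.2, 0.1]
opening: 0.0426
grip_force: 0.0
```

```bash
python3 -c "
from plan import *
info()"
```

```text
t 14.0 p [0.2435 0.4002 0.1695] azx 1.3525 z [ 0.187  0.309 -0.933] q [ 0.834 -0.41   2.272  0.087  0.919  1.033] F [0.58 0.19 0.13] op 0.0426
```

Call:
drive_tool([
  [[-0.04, -0.0126, -0.016], 0],
  [[-0.04, -0.0126, -0.016], 0],
  [[-0.04, -0.0126, -0.016], 0],
  [[-0.04, -0.0126, -0.016], 0],
  [[-0.04, -0.0126, -0.016], 0],
  [[-0.04, -0.0126, -0.014], 0],
])

```text
t: 14.6
tool_pos: [0.1681, 0.2729, 0.1704]
tool_rot: [-2.364, -1.857, -0.425]
contact_force: [0.4, -0.1, 0.3]
opening: 0.0425
grip_force: 0.0
```

```bash
python3 -c "
from plan import *
info()"
```

```text
t 14.6 p [0.1681 0.2729 0.1704] azx 1.3448 z [ 0.153  0.253 -0.955] q [ 0.727 -1.011  2.583  0.091  1.283  0.953] F [ 0.4  -0.06  0.29] op 0.0425
```

Call:
drive_tool([
  [[-0.04, -0.0126, -0.012], 0],
  [[-0.04, -0.0126, -0.011], 0],
  [[-0.04, -0.0126, -0.009], 0],
  [[-0.04, -0.0126, -0.008], 0],
  [[-0.04, -0.0126, -0.006], 0],
  [[-0.04, -0.0126, -0.004], 0],
])

```text
t: 15.2
tool_pos: [0.1553, 0.2437, 0.163]
tool_rot: [-2.422, -1.904, -0.205]
contact_force: [-1.4, 0.2, 0.2]
opening: 0.0423
grip_force: 0.0
```

```bash
python3 -c "
from plan import *
info()"
```

```text
t 15.2 p [0.1553 0.2437 0.163 ] azx 1.335 z [ 0.071  0.124 -0.99 ] q [ 0.708 -1.01   2.583  0.049  1.434  0.943] F [-1.38  0.18  0.2 ] op 0.0423
```

Call:
drive_tool([
  [[-0.04, -0.012, -0.004], 0],
  [[-0.04, -0.012, -0.003], 0],
  [[-0.04, -0.012, -0.002], 0],
  [[-0.04, -0.012, -0.001], 0],
  [[-0.04, -0.012, 0], 0],
])

```text
t: 15.7
tool_pos: [0.1534, 0.2131, 0.1609]
tool_rot: [-2.456, -1.932, -0.017]
contact_force: [-0.5, 0.0, -0.4]
opening: 0.0426
grip_force: 0.0
```

```bash
python3 -c "
from plan import *
info()"
```

```text
t 15.7 p [0.1534 0.2131 0.1609] azx 1.3328 z [-0.002  0.02  -1.   ] q [ 0.647 -1.01   2.583  0.017  1.558  0.885] F [-0.46  0.04 -0.39] op 0.0426
```

```bash
python3 - <<'E'
from plan import *
r=rows([.42,.10,.20],.786,9)
print(r)
R=Ro.from_rotvec(ctrl.get_obs()["tool_rot"])*Ro.from_rotvec([0,0,.786])
D=(np.array([.4875,-.187,.18])-[.42,.10,.20])/8
for i in range(8): print(R.inv().apply(D).round(4).tolist());R=R*Ro.from_rotvec([0,0,.778/8])
E
```

```text
[[[-0.0051, 0.0317, -0.0046], 0.0873], [[-0.0024, 0.0321, -0.0046], 0.0873], [[0.0004, 0.0321, -0.0046], 0.0873], [[0.0032, 0.032, -0.0046], 0.0873], [[0.006, 0.0316, -0.0046], 0.0873], [[0.0088, 0.0309, -0.0046], 0.0873], [[0.0114, 0.03, -0.0046], 0.0873], [[0.014, 0.0289, -0.0046], 0.0873], [[0.0165, 0.0276, -0.0046], 0.0873]]
[-0.0115, 0.0351, 0.0018]
[-0.008, 0.036, 0.0018]
[-0.0045, 0.0366, 0.0018]
[-0.0009, 0.0369, 0.0018]
[0.0027, 0.0368, 0.0018]
[0.0063, 0.0364, 0.0018]
[0.0098, 0.0356, 0.0018]
[0.0132, 0.0345, 0.0018]
```

Call:
drive_tool([
  [[-0.005, 0.032, -0.005], 0.087],
  [[-0.0025, 0.032, -0.005], 0.087],
  [[0, 0.032, -0.005], 0.087],
  [[0.003, 0.032, -0.005], 0.087],
  [[0.006, 0.0315, -0.005], 0.087],
  [[0.009, 0.031, -0.005], 0.087],
  [[0.0115, 0.03, -0.005], 0.087],
  [[0.014, 0.029, -0.005], 0.087],
  [[0.0165, 0.0275, -0.004], 0.087],
], jaw=0.3)

```text
t: 16.6
tool_pos: [0.4214, 0.0992, 0.2025]
tool_rot: [-3.005, -0.841, -0.007]
contact_force: [0.9, 0.3, 0.3]
opening: 0.0597
grip_force: 0.0
```

Call:
drive_tool([
  [[-0.0115, 0.035, 0.002], 0.098],
  [[-0.008, 0.036, 0.002], 0.098],
  [[-0.0045, 0.0365, 0.002], 0.098],
  [[-0.001, 0.037, 0.002], 0.098],
  [[0.003, 0.037, 0.002], 0.098],
  [[0.006, 0.0365, 0.002], 0.098],
  [[0.01, 0.0355, 0.002], 0.098],
  [[0.013, 0.0345, 0.002], 0.098],
  [[0, 0, 0], 0],
  [[0, 0, 0], 0],
])

```text
t: 17.6
tool_pos: [0.4873, -0.1874, 0.1798]
tool_rot: [-3.098, 0.366, 0.007]
contact_force: [-0.3, 0.9, -1.3]
opening: 0.06
grip_force: 0.0
```

```bash
python3 - <<'E'
from plan import *
info();print(rows([.4875,-.187,.13],0,1))
d=vision.get_image('wrist');cv2.imwrite('pics/w4.png',d['image'])
E
```

```text
t 17.6 p [ 0.4873 -0.1874  0.1798] azx -0.2351 z [-0.002  0.022 -1.   ] q [-0.517 -0.078  1.957  0.02   1.275  1.283] F [-0.27  0.93 -1.28] op 0.06
[[[0.0004, 0.0006, 0.0498], 0.0]]
```

View pics/w4.png

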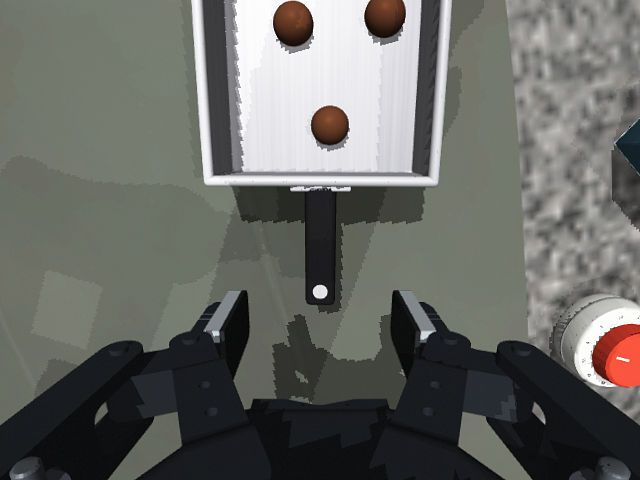

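The handle runs straight between the pads at column 320, with the timer and tin well to the right.

Call:
drive_tool([
  [[0, 0.0025, 0.02], 0],
  [[0, 0, 0.025], 0],
  [[0, 0, 0.02], 0],
  [[0, 0, 0.012], 0],
  [[0, 0, 0.007], 0],
  [[0, 0, 0.002], 0],
  [[0, 0, 0], 0],
])

```text
t: 18.35
tool_pos: [0.4874, -0.1872, 0.0947]
tool_rot: [-3.099, 0.364, 0.003]
contact_force: [-0.4, -0.5, 0.2]
opening: 0.06
grip_force: 0.0
```

Call:
drive_tool([
  [[0, 0, 0], 0],
  [[0, 0, 0], 0],
  [[0, 0, 0], 0],
  [[0, 0, 0], 0],
  [[0, 0, 0], 0],
  [[0, 0, 0], 0],
  [[0, 0, 0], 0],
], jaw=0.9, grip_force=120)

```text
t: 19.05
tool_pos: [0.4878, -0.1877, 0.0952]
tool_rot: [-3.1, 0.364, 0.002]
contact_force: [1.0, 0.8, 5.1]
opening: 0.0158
grip_force: 117.9
```

```bash
python3 - <<'E'
from plan import *
info();print(ctrl.get_obs()["grip_force"])
E
```

```text
t 19.05 p [ 0.4878 -0.1877  0.0952] azx -0.234 z [ 0.001  0.02  -1.   ] q [-0.517  0.043  1.998  0.02   1.109  1.279] F [1.   0.8  5.06] op 0.0158
117.89000084070722
```

Call:
drive_tool([
  [[0, 0, -0.004], 0],
  [[0, 0, -0.008], 0],
  [[0, 0, -0.012], 0],
  [[0, 0, -0.014], 0],
  [[0, 0, -0.012], 0],
  [[0, 0, -0.006], 0],
  [[0, 0, 0], 0],
  [[0, 0, 0], 0],
])

```text
t: 19.85
tool_pos: [0.487, -0.1884, 0.1501]
tool_rot: [-3.099, 0.364, 0.005]
contact_force: [0.7, 1.0, -4.1]
opening: 0.0161
grip_force: 117.8
```

```bash
python3 - <<'E'
from plan import *
info();print(ctrl.get_obs()["grip_force"],ctrl.get_obs()["wrist_torque"])
d=vision.get_image('wrist');cv2.imwrite('pics/w5.png',d['image'])
E
```

```text
t 19.85 p [ 0.487  -0.1884  0.1501] azx -0.2341 z [-0.     0.022 -1.   ] q [-0.519 -0.04   1.976  0.02   1.217  1.279] F [ 0.73  0.97 -4.05] op 0.0161
117.77213215827942 [ 0.09535064  0.7390678  -0.02447394]
```

View pics/w5.png

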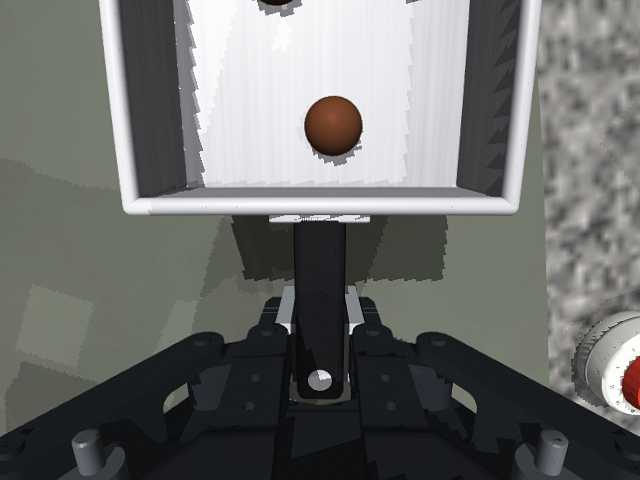

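The pan is held level on its handle at column 320, clear of the worktop, with the bonbons still on the floor. Next I'll carry it to the free side while turning it so that the lip corner faces the base.

```bash
python3 - <<'E'
from plan import *
o=ctrl.get_obs();R=Ro.from_rotvec(o["tool_rot"])
n=40;w=np.minimum(1,np.minimum((np.arange(n)+1)/6,(n-np.arange(n))/6));w/=w.sum()
wz=np.zeros(n);wz[:20]=np.minimum(1,np.minimum((np.arange(20)+1)/4,(20-np.arange(20))/4));wz/=wz.sum()
D=np.array([.43,.70,.35])-o["tool_pos"]
for i in range(n):
    d=np.array([D[0]*w[i],D[1]*w[i],D[2]*wz[i]]);t=-3.61*w[i]
    x=R.inv().apply(d);print([x.round(3).tolist(),round(t,3)],end=",\n" if i%10==9 else ",");R=R*Ro.from_rotvec([0,0,t])
E
```

```text
[[-0.001, -0.004, -0.003], np.float64(-0.017)],[[-0.002, -0.008, -0.006], np.float64(-0.034)],[[-0.003, -0.013, -0.009], np.float64(-0.052)],[[-0.003, -0.017, -0.011], np.float64(-0.069)],[[-0.003, -0.021, -0.011], np.float64(-0.086)],[[-0.001, -0.026, -0.011], np.float64(-0.103)],[[0.002, -0.026, -0.011], np.float64(-0.103)],[[0.004, -0.025, -0.011], np.float64(-0.103)],[[0.007, -0.025, -0.011], np.float64(-0.103)],[[0.009, -0.024, -0.011], np.float64(-0.103)],
[[0.012, -0.023, -0.011], np.float64(-0.103)],[[0.014, -0.021, -0.011], np.float64(-0.103)],[[0.016, -0.02, -0.011], np.float64(-0.103)],[[0.018, -0.018, -0.011], np.float64(-0.103)],[[0.02, -0.016, -0.011], np.float64(-0.103)],[[0.021, -0.014, -0.011], np.float64(-0.103)],[[0.023, -0.012, -0.011], np.float64(-0.103)],[[0.024, -0.009, -0.008], np.float64(-0.103)],[[0.025, -0.007, -0.005], np.float64(-0.103)],[[0.025, -0.004, -0.002], np.float64(-0.103)],
[[0.025, -0.002, 0.001], np.float64(-0.103)],[[0.025, 0.001, 0.001], np.float64(-0.103)],[[0.025, 0.004, 0.001], np.float64(-0.103)],[[0.025, 0.006, 0.001], np.float64(-0.103)],[[0.024, 0.009, 0.001], np.float64(-0.103)],[[0.023, 0.011, 0.001], np.float64(-0.103)],[[0.022, 0.013, 0.001], np.float64(-0.103)],[[0.02, 0.016, 0.001], np.float64(-0.103)],[[0.018, 0.018, 0.001], np.float64(-0.103)],[[0.016, 0.019, 0.001], np.float64(-0.103)],
[[0.014, 0.021, 0.001], np.float64(-0.103)],[[0.012, 0.022, 0.001], np.float64(-0.103)],[[0.01, 0.023, 0.001], np.float64(-0.103)],[[0.007, 0.024, 0.001], np.float64(-0.103)],[[0.005, 0.025, 0.001], np.float64(-0.103)],[[0.002, 0.021, 0.0], np.float64(-0.086)],[[0.0, 0.017, 0.0], np.float64(-0.069)],[[-0.001, 0.013, 0.0], np.float64(-0.052)],[[-0.001, 0.008, 0.0], np.float64(-0.034)],[[-0.001, 0.004, 0.0], np.float64(-0.017)],
```

Call:
drive_tool([
  [[-0.001, -0.004, -0.003], -0.017],
  [[-0.002, -0.008, -0.006], -0.034],
  [[-0.003, -0.013, -0.009], -0.052],
  [[-0.003, -0.017, -0.011], -0.069],
  [[-0.003, -0.021, -0.011], -0.086],
  [[-0.001, -0.026, -0.011], -0.103],
  [[0.002, -0.026, -0.011], -0.103],
  [[0.004, -0.025, -0.011], -0.103],
  [[0.007, -0.025, -0.011], -0.103],
  [[0.009, -0.024, -0.011], -0.103],
])

```text
t: 20.9
tool_pos: [0.4751, 0.0042, 0.2506]
tool_rot: [-3.006, -0.842, -0.01]
contact_force: [1.0, 0.2, -3.2]
opening: 0.0159
grip_force: 117.9
```

Call:
drive_tool([
  [[0.012, -0.023, -0.011], -0.103],
  [[0.014, -0.021, -0.011], -0.103],
  [[0.016, -0.02, -0.011], -0.103],
  [[0.018, -0.018, -0.011], -0.103],
  [[0.02, -0.016, -0.011], -0.103],
  [[0.021, -0.014, -0.011], -0.103],
  [[0.023, -0.012, -0.011], -0.103],
  [[0.024, -0.009, -0.008], -0.103],
  [[0.025, -0.007, -0.005], -0.103],
  [[0.025, -0.004, -0.002], -0.103],
])

```text
t: 21.9
tool_pos: [0.4595, 0.2576, 0.3486]
tool_rot: [-2.205, -2.218, -0.028]
contact_force: [0.3, 0.4, -3.4]
opening: 0.0156
grip_force: 118.0
```

Call:
drive_tool([
  [[0.025, -0.002, 0.001], -0.103],
  [[0.025, 0.001, 0.001], -0.103],
  [[0.025, 0.004, 0.001], -0.103],
  [[0.025, 0.006, 0.001], -0.103],
  [[0.024, 0.009, 0.001], -0.103],
  [[0.023, 0.011, 0.001], -0.103],
  [[0.022, 0.013, 0.001], -0.103],
  [[0.02, 0.016, 0.001], -0.103],
  [[0.018, 0.018, 0.001], -0.103],
  [[0.016, 0.019, 0.001], -0.103],
])

```text
t: 22.9
tool_pos: [0.4441, 0.511, 0.3432]
tool_rot: [-0.829, -3.025, -0.035]
contact_force: [0.9, 0.3, -4.2]
opening: 0.0159
grip_force: 117.9
```

Call:
drive_tool([
  [[0.014, 0.021, 0.001], -0.103],
  [[0.012, 0.022, 0.001], -0.103],
  [[0.01, 0.023, 0.001], -0.103],
  [[0.007, 0.024, 0.001], -0.103],
  [[0.005, 0.025, 0.001], -0.103],
  [[0.002, 0.021, 0], -0.086],
  [[0, 0.017, 0], -0.069],
  [[-0.001, 0.013, 0], -0.052],
  [[-0.001, 0.008, 0], -0.034],
  [[-0.001, 0.004, 0], -0.017],
])

```text
t: 23.9
tool_pos: [0.4334, 0.6992, 0.3417]
tool_rot: [-0.365, 3.117, 0.035]
contact_force: [0.4, 0.1, -3.7]
opening: 0.0156
grip_force: 118.0
```

```bash
python3 - <<'E'
from plan import *
info();o=ctrl.get_obs();print(o["grip_force"],o["wrist_torque"])
R=Ro.from_rotvec(o["tool_rot"]);p=o["tool_pos"];u=np.array([p[0],p[1],0]);u/=np.linalg.norm(u);print("out in tool",R.inv().apply(u),np.arctan2(p[1],p[0]))
d=vision.get_image('wrist');cv2.imwrite('pics/w6.png',d['image'])
E
```

```text
t 23.9 p [0.4334 0.6992 0.3417] azx -2.9083 z [ 0.     0.022 -1.   ] q [ 0.922  0.492  1.029  0.013  1.602 -0.881] F [ 0.41  0.08 -3.67] op 0.0156
117.97825813293457 [ 0.06609257 -0.3865353  -0.04559981]
out in tool [-0.70910736  0.70483534  0.01933638] 1.0158559424433657
```

View pics/w6.png

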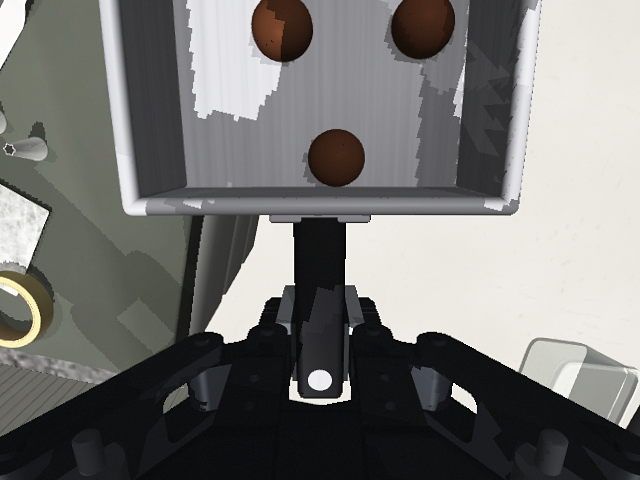

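The pan hangs level with all visible bonbons still in place, and the lip side is on the left, facing the base. Now outward to the limit, slowly.

Call:
drive_tool([
  [[-0.006, 0.006, -0.002], 0],
  [[-0.011, 0.011, -0.004], 0],
  [[-0.014, 0.014, -0.005], 0],
  [[-0.014, 0.014, -0.005], 0],
  [[-0.014, 0.014, -0.005], 0],
  [[-0.014, 0.014, -0.005], 0],
  [[-0.014, 0.014, -0.005], 0],
  [[-0.014, 0.014, -0.005], 0],
  [[-0.012, 0.012, -0.003], 0],
  [[-0.01, 0.01, -0.002], 0],
])

```text
t: 24.95
tool_pos: [0.5218, 0.8369, 0.3743]
tool_rot: [-0.359, 3.119, 0.033]
contact_force: [-0.2, -0.5, -2.8]
opening: 0.0162
grip_force: 118.1
```

Call:
drive_tool([
  [[-0.015, 0.015, 0], 0],
  [[-0.02, 0.02, 0], 0],
  [[-0.025, 0.025, 0], 0],
  [[-0.03, 0.03, 0], 0],
  [[-0.03, 0.03, 0], 0],
  [[-0.03, 0.03, 0], 0],
  [[-0.03, 0.03, 0], 0],
  [[-0.03, 0.03, 0], 0],
])

```text
t: 25.75
tool_pos: [0.5479, 0.8813, 0.3376]
tool_rot: [-0.345, 2.994, 0.252]
contact_force: [0.5, 0.1, -4.2]
opening: 0.016
grip_force: 118.0
```

```bash
python3 - <<'E'
from plan import *
info();o=ctrl.get_obs();M=Ro.from_rotvec(o["tool_rot"]).as_matrix();print(o["grip_force"],"slopes x,y",np.degrees(np.arcsin(M[2,:2])))
E
```

```text
t 25.75 p [0.5479 0.8813 0.3376] azx -2.9227 z [ 0.097  0.178 -0.979] q [ 0.938  1.15   0.056  0.027  1.733 -0.855] F [ 0.47  0.06 -4.18] op 0.016
117.99274563789368 slopes x,y [-7.75363643  8.67770039]
```

Call:
drive_tool([
  [[-0.031, 0.029, 0], 0],
  [[-0.031, 0.029, 0], 0],
  [[-0.031, 0.029, 0], 0],
  [[-0.031, 0.029, 0], 0],
  [[-0.031, 0.029, 0], 0],
  [[-0.031, 0.029, 0], 0],
  [[-0.031, 0.029, 0], 0],
  [[-0.031, 0.029, 0], 0],
  [[-0.031, 0.029, 0], 0],
])

```text
t: 26.65
tool_pos: [0.5807, 0.9132, 0.3541]
tool_rot: [-0.322, 2.82, 0.498]
contact_force: [-0.6, -0.2, -3.3]
opening: 0.0156
grip_force: 118.3
```

```bash
python3 - <<'E'
from plan import *
info();o=ctrl.get_obs();M=Ro.from_rotvec(o["tool_rot"]).as_matrix();print(o["grip_force"],"slopes x,y",np.degrees(np.arcsin(M[2,:2])))
E
```

```text
t 26.65 p [0.5807 0.9132 0.3541] azx -2.9621 z [ 0.213  0.361 -0.908] q [ 0.927  1.149  0.056  0.046  1.506 -0.864] F [-0.58 -0.24 -3.35] op 0.0156
118.25562357902527 slopes x,y [-16.8291555   17.69496214]
```

Call:
drive_tool([
  [[-0.031, 0.029, 0], 0],
  [[-0.031, 0.029, 0], 0],
  [[-0.031, 0.029, 0], 0],
  [[-0.031, 0.029, 0], 0],
  [[0.002, -0.002, 0], 0],
  [[0.004, -0.004, 0], 0],
  [[0.004, -0.004, 0], 0],
  [[0.003, -0.003, 0], 0],
  [[0.001, -0.001, 0], 0],
  [[0, 0, 0], 0],
])

```text
t: 27.65
tool_pos: [0.581, 0.9062, 0.3754]
tool_rot: [-0.312, 2.738, 0.597]
contact_force: [-0.1, 0.1, -3.4]
opening: 0.0162
grip_force: 118.3
```

Call:
drive_tool([
  [[0, 0, 0], 0],
  [[0, 0, 0], 0],
  [[0, 0, 0], 0],
  [[0, 0, 0], 0],
  [[0, 0, 0], 0],
  [[0, 0, 0], 0],
  [[0, 0, 0], 0],
  [[0, 0, 0], 0],
  [[0, 0, 0], 0],
  [[0, 0, 0], 0],
])

```text
t: 28.65
tool_pos: [0.5811, 0.9063, 0.3747]
tool_rot: [-0.312, 2.739, 0.596]
contact_force: [-0.4, -0.5, -3.9]
opening: 0.0158
grip_force: 118.3
```

```bash
python3 - <<'E'
from plan import *
info();o=ctrl.get_obs();M=Ro.from_rotvec(o["tool_rot"]).as_matrix();print(o["grip_force"],"slopes x,y",np.degrees(np.arcsin(M[2,:2])))
a=vision.get_image('wrist')["image"];b=vision.get_image('top')["image"]
cv2.imwrite('pics/w7.png',np.hstack([cv2.resize(a,(400,300)),cv2.resize(b[180:480,0:400],(400,300))]))
H,S,V=cv2.split(cv2.cvtColor(b,cv2.COLOR_BGR2HSV));m=((H<15)&(S>100)&(V<140)).astype(np.uint8)
n,l,s,c=cv2.connectedComponentsWithStats(m)
for i in range(1,n):
    if 30<s[i,4]<1500: print(c[i].round(),s[i])
E
```

```text
t 28.65 p [0.5811 0.9063 0.3747] azx -2.9887 z [ 0.261  0.435 -0.862] q [ 0.921  0.992  0.291  0.057  1.33  -0.875] F [-0.38 -0.46 -3.87] op 0.0158
118.32504630088806 slopes x,y [-20.61953831  21.41323047]
[457. 325.] [455 315   9  20  31]
```

View pics/w7.png

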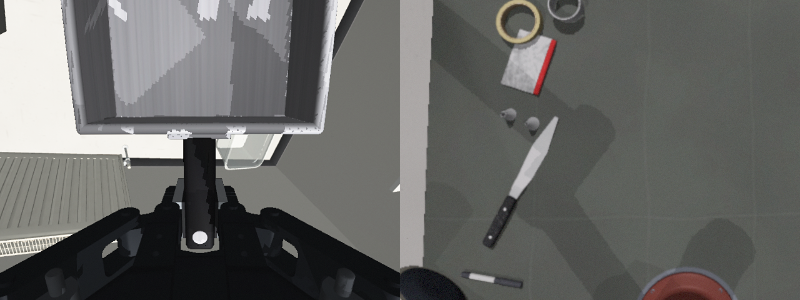

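The wrist view shows the visible part of the pan empty, so the bonbons have slid away from the handle end. The pan is out of the top view. My picture viewings are used up, so I'll check the corner numerically in the scene camera.

```bash
python3 - <<'E'
from plan import *
o=ctrl.get_obs();M=Ro.from_rotvec(o["tool_rot"]).as_matrix();p=o["tool_pos"]+M@[0,0,.054]
X,Y,Z=M[:,0],-M[:,1],-M[:,2]
W=lambda x,y,z:p+X*(x+.139)+Y*y+Z*(z-.04)
for name in("scene","wrist"):
    d=vision.get_image(name);pts=np.array([W(*q) for q in[(.09,.06,.004),(.09,-.06,.004),(-.09,.06,.004),(-.09,-.06,.004),(.075,.045,.01)]])
    uv=cv2.projectPoints(pts,cv2.Rodrigues(np.array(d["R"]))[0],np.array(d["t"],float),K(d),np.array(d["dist_coeffs"],float))[0].reshape(-1,2)
    print(name,uv.round().tolist(),pts[0].round(3))
    im=d["image"];H,S,V=cv2.split(cv2.cvtColor(im,cv2.COLOR_BGR2HSV));m=((H<15)&(S>90)&(V<160)&(V>25)).astype(np.uint8)
    n,l,s,c=cv2.connectedComponentsWithStats(m)
    R=np.array(d["R"]);C=-R.T@d["t"]
    for i in range(1,n):
        if 30<s[i,4]<3000:
            q=cv2.undistortPoints(c[i].reshape(1,1,2),K(d),np.array(d["dist_coeffs"],float)).ravel();r=R.T@[q[0],q[1],1]
            o0=W(0,0,.011);hit=C+r*((o0-C)@Z)/(r@Z);e=hit-p
            print(c[i].round(),s[i].tolist(),"pan xy",(e@X-.139).round(3),(e@Y).round(3))
E
```

```text
scene [[-115.0, 374.0], [-172.0, 390.0], [-141.0, 296.0], [-194.0, 308.0], [-125.0, 368.0]] [0.409 0.859 0.195]
[ 33. 212.] [0, 200, 73, 24, 842] pan xy -0.217 0.504
[ 26. 248.] [0, 218, 60, 62, 2724] pan xy -0.119 0.448
[435. 249.] [427, 244, 17, 8, 56] pan xy 0.224 1.88
[404. 306.] [376, 303, 57, 11, 80] pan xy 0.373 1.499
wrist [[162.0, -286.0], [481.0, -285.0], [186.0, 188.0], [455.0, 188.0], [196.0, -267.0]] [0.409 0.859 0.195]
```

The pan is outside the scene camera's frame. I'll bring it, still tilted, into view.

```bash
python3 -c "
from plan import *
p=ctrl.get_obs()['tool_pos'];print(p,rows(p+np.array([0,-.46,.03]),0,22)[0])"
```

```text
[0.58103555 0.90629908 0.37464665] [[0.0025, -0.0181, -0.0103], 0.0]
```

Call:
drive_tool([
  [[0.0005, -0.0035, -0.002], 0],
  [[0.001, -0.007, -0.004], 0],
  [[0.0015, -0.0105, -0.006], 0],
  [[0.002, -0.0145, -0.008], 0],
  [[0.0025, -0.018, -0.0103], 0],
  [[0.0025, -0.018, -0.0103], 0],
  [[0.0025, -0.018, -0.0103], 0],
  [[0.0025, -0.018, -0.0103], 0],
  [[0.0025, -0.018, -0.0103], 0],
  [[0.0025, -0.018, -0.0103], 0],
])

```text
t: 29.85
tool_pos: [0.5806, 0.7389, 0.3863]
tool_rot: [-0.312, 2.738, 0.596]
contact_force: [0.7, -0.5, -3.6]
opening: 0.0158
grip_force: 118.3
```

Call:
drive_tool([
  [[0.0025, -0.018, -0.0103], 0],
  [[0.0025, -0.018, -0.0103], 0],
  [[0.0025, -0.018, -0.0103], 0],
  [[0.0025, -0.018, -0.0103], 0],
  [[0.0025, -0.018, -0.0103], 0],
  [[0.0025, -0.018, -0.0103], 0],
  [[0.0025, -0.018, -0.0103], 0],
  [[0.0025, -0.018, -0.0103], 0],
  [[0.0025, -0.018, -0.0103], 0],
  [[0.0025, -0.018, -0.0103], 0],
])

```text
t: 30.85
tool_pos: [0.5802, 0.5305, 0.4008]
tool_rot: [-0.312, 2.737, 0.596]
contact_force: [-0.1, 0.1, -3.6]
opening: 0.016
grip_force: 118.3
```

Call:
drive_tool([
  [[0.0025, -0.018, -0.0103], 0],
  [[0.0025, -0.018, -0.0103], 0],
  [[0.002, -0.0145, -0.008], 0],
  [[0.0015, -0.0105, -0.006], 0],
  [[0.001, -0.007, -0.004], 0],
  [[0.0005, -0.0035, -0.002], 0],
  [[0, 0, 0], 0],
  [[0, 0, 0], 0],
  [[0, 0, 0], 0],
  [[0, 0, 0], 0],
])

```text
t: 31.85
tool_pos: [0.5803, 0.4497, 0.4051]
tool_rot: [-0.313, 2.739, 0.596]
contact_force: [-0.3, 0.7, -5.1]
opening: 0.016
grip_force: 118.4
```

```bash
cat > chk.py <<'E'
from plan import *
info();o=ctrl.get_obs();M=Ro.from_rotvec(o["tool_rot"]).as_matrix();p=o["tool_pos"]+M@[0,0,.054]
print("slopes",np.degrees(np.arcsin(M[2,:2])),o["grip_force"])
X,Y,Z=M[:,0],-M[:,1],-M[:,2]
W=lambda x,y,z:p+X*(x+.139)+Y*y+Z*(z-.04)
for name in("scene","top"):
    d=vision.get_image(name);pts=np.array([W(*q) for q in[(.09,.06,.004),(.09,-.06,.004),(-.09,.06,.004),(-.09,-.06,.004),(.094,.064,.05),(-.094,-.064,.05)]])
    uv=cv2.projectPoints(pts,cv2.Rodrigues(np.array(d["R"]))[0],np.array(d["t"],float),K(d),np.array(d["dist_coeffs"],float))[0].reshape(-1,2)
    print(name,uv.round().tolist())
    im=d["image"];cv2.imwrite(f"pics/{name}_end.png",im);H,S,V=cv2.split(cv2.cvtColor(im,cv2.COLOR_BGR2HSV));m=((H>4)&(H<16)&(S>90)&(V<170)&(V>25)).astype(np.uint8)
    k=np.zeros_like(m);cv2.fillConvexPoly(k,cv2.convexHull(uv.astype(np.int32)),1);m&=k
    n,l,s,c=cv2.connectedComponentsWithStats(m)
    R=np.array(d["R"]);C=-R.T@d["t"];o0=W(0,0,.011)
    def pan(px):
        q=cv2.undistortPoints(np.array(px,float).reshape(-1,1,2),K(d),np.array(d["dist_coeffs"],float)).reshape(-1,2);r=np.c_[q,np.ones(len(q))]@R
        e=C+r*(((o0-C)@Z)/(r@Z))[:,None]-p;return np.c_[e@X-.139,e@Y].round(3)
    for i in range(1,n):
        if s[i,4]>15: 
            ys,xs=np.nonzero(l==i);P=pan(np.c_[xs,ys]);print(c[i].round(),s[i].tolist(),"pan xy",pan([c[i]])[0],"range",P.min(0),P.max(0))
E
python3 chk.py
```

```text
t 31.85 p [0.5803 0.4497 0.4051] azx -2.9881 z [ 0.261  0.435 -0.862] q [ 0.483  0.049  1.496  0.294  1.147 -1.376] F [-0.34  0.68 -5.09] op 0.016
slopes [-20.60294496  21.41583497] 118.36083769798279
scene [[106.0, 286.0], [49.0, 301.0], [68.0, 215.0], [12.0, 225.0], [116.0, 274.0], [15.0, 208.0]]
[ 87. 264.] [78, 249, 18, 30, 301] pan xy [0.036 0.043] range [0.001 0.024] [0.068 0.059]
top [[47.0, 311.0], [-29.0, 332.0], [17.0, 212.0], [-65.0, 229.0], [50.0, 321.0], [-75.0, 232.0]]
[ 27. 279.] [12, 264, 24, 40, 250] pan xy [0.024 0.045] range [-0.003  0.028] [0.066 0.055]
[  3. 298.] [0, 294, 6, 9, 18] pan xy [0.045 0.003] range [0.039 0.   ] [0.052 0.006]
[ 38. 308.] [29, 301, 15, 13, 73] pan xy [0.077 0.048] range [0.065 0.034] [0.087 0.056]
[ 23. 318.] [19, 312, 8, 12, 22] pan xy [0.088 0.021] range [0.078 0.014] [0.096 0.026]
```

```bash
cat > asc.py <<'E'
from plan import *
o=ctrl.get_obs();M=Ro.from_rotvec(o["tool_rot"]).as_matrix();p=o["tool_pos"]+M@[0,0,.054]
X,Y,Z=M[:,0],-M[:,1],-M[:,2]
W=lambda x,y,z:p+X*(x+.139)+Y*y+Z*(z-.04)
for name in("scene","top"):
    d=vision.get_image(name);im=d["image"].astype(int);print(name)
    for x in np.arange(.106,-.03,-.005):
        pts=np.array([W(x,y,.008) for y in np.arange(.075,-.07,-.004)])
        uv=cv2.projectPoints(pts,cv2.Rodrigues(np.array(d["R"]))[0],np.array(d["t"],float),K(d),np.array(d["dist_coeffs"],float))[0].reshape(-1,2)
        s=""
        for u,v in uv.round().astype(int):
            if not(0<=u<640 and 0<=v<480): s+=" ";continue
            b,g,r=im[v,u];s+="#" if r>1.35*b+3 else ("." if r>120 else ("-" if r>70 else ":"))
        print("%4d"%(x*1000),s)
E
python3 asc.py
```

```text
scene
 106 #######:-----------------------------
 100 #####--------------------------------
  95 ####-------------------------------.-
  90 ----------------------------------..-
  85 ---------------------------------...-
  80 ----:--------------------------....--
  75 ..-----------------------:-:---.....-
  70 .-...-----...-..............-.......-
  65 ----.---#--#--.-.-..................-
  60 ------:######------.................-
  55 ------#######------..................
  50 -----.######--------.................
  45 ------#####---------................-
  40 ----:#####-----------................
  35 ----######------------.............-.
  30 ----######------------...............
  25 ----:####--------------...-..........
  20 -----#####------------------.......-.
  15 -----######-----------------.........
  10 ----#######---------......--.........
   5 ----######-----...........--.........
   0 -----####-...............---........-
  -4 ----..-..................---........-
  -9 ----.....................---........-
 -14 ---......................---........-
 -19 ---.--........
[... 595 characters left out ...]
:--::############                 
  45 ---:--:#############                 
  40 ---:-:##############                 
  35 ---:-##############                  
  30 ---:-###:#:########                  
  25 ---:-##############                  
  20 ---:-:############                   
  15 ---:-:############                   
  10 ---:-:############                   
   5 ---:-:###########                    
   0 ---:-############                    
  -4 ---:----:########                    
  -9 ---:-----#######                     
 -14 ---:-----#######                     
 -19 ---:-..--:######                     
 -24 ---:-...--#####                      
 -29 ---:------#####
```

All four lie along the lip-side wall in a line from the corner, about 25 mm apart, so the last is roughly 85 mm away. Turning about the tilted tool axis shifts the downhill direction inside the pan, so I'll rock it to close them up.

Call:
drive_tool([
  [[0, 0, 0], -0.05],
  [[0, 0, 0], -0.1],
  [[0, 0, 0], -0.14],
  [[0, 0, 0], -0.14],
  [[0, 0, 0], -0.14],
  [[0, 0, 0], -0.14],
  [[0, 0, 0], -0.14],
  [[0, 0, 0], -0.12],
  [[0, 0, 0], -0.08],
  [[0, 0, 0], 0],
])

```text
t: 33.05
tool_pos: [0.5803, 0.4494, 0.4053]
tool_rot: [-1.57, 2.118, 0.276]
contact_force: [0.4, 0.5, -3.3]
opening: 0.0159
grip_force: 118.3
```

Call:
drive_tool([
  [[0, 0, 0], 0.05],
  [[0, 0, 0], 0.1],
  [[0, 0, 0], 0.14],
  [[0, 0, 0], 0.14],
  [[0, 0, 0], 0.14],
  [[0, 0, 0], 0.14],
  [[0, 0, 0], 0.14],
  [[0, 0, 0], 0.12],
  [[0, 0, 0], 0.08],
  [[0, 0, 0], 0],
])

```text
t: 34.05
tool_pos: [0.5804, 0.4493, 0.4054]
tool_rot: [-0.31, 2.739, 0.596]
contact_force: [-0.8, -0.2, -4.0]
opening: 0.0158
grip_force: 118.3
```

Call:
drive_tool([
  [[0, 0, 0], 0],
  [[0, 0, 0], 0],
  [[0, 0, 0], 0],
  [[0, 0, 0], 0],
  [[0, 0, 0], 0],
  [[0, 0, 0], 0],
])

```text
t: 34.65
tool_pos: [0.5804, 0.4492, 0.4053]
tool_rot: [-0.312, 2.739, 0.596]
contact_force: [0.4, -0.1, -2.1]
opening: 0.0164
grip_force: 118.3
```

```bash
python3 chk.py; python3 asc.py
```

```text
t 34.65 p [0.5804 0.4492 0.4053] azx -2.9885 z [ 0.261  0.435 -0.862] q [ 0.482  0.049  1.497  0.294  1.147 -1.376] F [ 0.39 -0.07 -2.06] op 0.0164
slopes [-20.61567086  21.40850081] 118.29414010047913
scene [[106.0, 286.0], [49.0, 301.0], [68.0, 215.0], [13.0, 224.0], [117.0, 274.0], [15.0, 208.0]]
[ 90. 267.] [83, 257, 16, 21, 198] pan xy [0.045 0.044] range [0.021 0.031] [0.068 0.057]
top [[47.0, 311.0], [-29.0, 332.0], [17.0, 212.0], [-65.0, 229.0], [50.0, 320.0], [-74.0, 231.0]]
[  3. 244.] [0, 239, 9, 12, 27] pan xy [-0.043  0.026] range [-0.051  0.02 ] [-0.034  0.034]
[ 11. 250.] [9, 244, 6, 10, 18] pan xy [-0.031  0.035] range [-0.041  0.032] [-0.025  0.038]
[ 14. 272.] [11, 267, 7, 11, 23] pan xy [0.006 0.03 ] range [-0.002  0.026] [0.016 0.034]
[ 30. 286.] [18, 275, 21, 25, 162] pan xy [0.036 0.046] range [0.016 0.029] [0.061 0.055]
[ 38. 307.] [33, 301, 11, 13, 69] pan xy [0.077 0.049] range [0.064 0.041] [0.087 0.056]
[ 10. 314.] [6, 310, 8, 8, 19] pan xy [0.075 0.004] range [ 0.068 -0.002] [0.082 0.009]
scene
 106 #######:-----------------------------
 100 #####-#-------
[... 1627 characters left out ...]
:-:###############                
  45 ---:-:##############                 
  40 ---:-::#############                 
  35 ---:-:##############                 
  30 ---:-##############                  
  25 ---:-:#############                  
  20 ---:-:############                   
  15 ---:----##########                   
  10 ---:----#:########                   
   5 ---:-----########                    
   0 ---:-----########                    
  -4 ---:-----########                    
  -9 ---:-----#######                     
 -14 ---:.----:######                     
 -19 ---:...--:######                     
 -24 ---:-...-:#####                      
 -29 ---:------#####
```

Now three are along the lip wall (x ≈ 78, 52, 28 mm). The fourth must be beside the corner one on the end wall, hidden from the cameras. I'll move the pan towards the scene camera for a steeper view to confirm it.

```bash
python3 -c "
from plan import *
p=ctrl.get_obs()['tool_pos'];print(p,rows(p+np.array([-.2,-.06,0]),0,12)[0])"
```

```text
[0.58037389 0.44920432 0.40534355] [[0.0161, 0.0002, -0.0065], 0.0]
```

Call:
drive_tool([
  [[0.004, 0, -0.0015], 0],
  [[0.008, 0, -0.003], 0],
  [[0.012, 0, -0.005], 0],
  [[0.016, 0, -0.0065], 0],
  [[0.016, 0, -0.0065], 0],
  [[0.016, 0, -0.0065], 0],
  [[0.016, 0, -0.0065], 0],
  [[0.016, 0, -0.0065], 0],
  [[0.016, 0, -0.0065], 0],
  [[0.016, 0, -0.0065], 0],
])

```text
t: 35.85
tool_pos: [0.4385, 0.4054, 0.4049]
tool_rot: [-0.312, 2.739, 0.596]
contact_force: [-0.7, 0.3, -3.5]
opening: 0.0158
grip_force: 118.3
```

Call:
drive_tool([
  [[0.016, 0, -0.0065], 0],
  [[0.016, 0, -0.0065], 0],
  [[0.012, 0, -0.005], 0],
  [[0.008, 0, -0.003], 0],
  [[0.004, 0, -0.0015], 0],
  [[0, 0, 0], 0],
  [[0, 0, 0], 0],
  [[0, 0, 0], 0],
  [[0, 0, 0], 0],
])

```text
t: 36.75
tool_pos: [0.3829, 0.3882, 0.4043]
tool_rot: [-0.311, 2.739, 0.596]
contact_force: [-0.1, -0.2, -4.4]
opening: 0.0159
grip_force: 118.3
```

```bash
python3 chk.py; python3 asc.py|head -29
```

```text
t 36.75 p [0.3829 0.3882 0.4043] azx -2.9889 z [ 0.261  0.435 -0.862] q [ 0.569 -0.431  1.915  0.246  1.183 -1.267] F [-0.11 -0.16 -4.42] op 0.0159
slopes [-20.59444097  21.40551507] 118.31139922142029
scene [[169.0, 350.0], [109.0, 371.0], [122.0, 268.0], [63.0, 282.0], [182.0, 338.0], [66.0, 265.0]]
[151. 330.] [141, 317, 24, 28, 300] pan xy [0.048 0.045] range [0.021 0.032] [0.075 0.058]
[147. 346.] [143, 344, 10, 5, 28] pan xy [0.072 0.022] range [0.069 0.012] [0.074 0.032]
top [[79.0, 427.0], [2.0, 454.0], [49.0, 331.0], [-33.0, 355.0], [83.0, 441.0], [-42.0, 364.0]]
[ 56. 410.] [27, 384, 48, 61, 615] pan xy [0.044 0.035] range [-0.013  0.005] [0.109 0.055]
scene
 106 ..........---------------....-----.--
 100 .........----------------...---------
  95 ....-.-----------------------------.-
  90 ..--------------------------------...
  85 .-:-----------------------------....-
  80 -..-----------------:---------......-
  75 ---.-----...........................-
  70 ----:###########---................--
  65 ------###----------..........-.......
  60 -----######--------..........-......-
  55 ----:######--------.................-
  50 -----######---------.........-......-
  45 -----#####----------...............--
  40 ------####-----------...............-
  35 ----#######-----------..............-
  30 ----#######-----------..............-
  25 ----######------------..............-
  20 -----####---------------.---........-
  15 ---------------------.------........-
  10 -------------------....-----........-
   5 -------------...........----........-
   0 -----.---...............----........-
  -4 ----....................----........-
  -9 ----.....................---........-
 -14 ----.....................---........-
 -19 ---.-....................---........-
 -24 --..-.....................--........-
 -29 --.---...................---.........
```

All four are confirmed in the lip corner: three along the lip wall and one beside the corner on the end wall. The pan is held still, tilted about 30°.

```bash
python3 -c "
from station import ctrl
print(ctrl.finish_job())"
```

```text
the job is handed in; nothing more can be done
None
```

I handed the job in at about 37 s: all four bonbons are in the pan's lip corner, none spilled, with the pan held still in the air at about 30° tilt. Two things might count against it: the farthest bonbon sits roughly 64 mm from the corner, and joint 3 read 0.056–0.057 rad against its 0.06 limit (joints 2 and 3 also touched theirs) while I pushed at the ends of its reach to tilt and untilt the tool.

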